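Isolate the valve-seat machine

ROBOT

A 6-joint arm with a two-finger parallel gripper is mounted at the origin on the work surface. World frame = base frame: x ahead of the robot, y to its left, z up, the work surface at z = 0. Lengths are in mm, angles in rad, forces in N, time in s.
With the tool pointing down it reaches from about 250 to 725 mm from the base axis. Payload 9.7 kg.
Tool frame: the origin (TCP) lies midway between the tips of the shut fingers; the grasp point (between the pads) lies 19 mm behind it; z points along the fingers, y is the line along which they close (so a half turn about z gives the same grasp; the last joint's range is limited). The gripper opens to 85 mm and grips with 20 to 120 N. Pads are 22 mm wide; open, the fingers measure 114 mm over their backs; the gripper's body (76 mm by 85 mm) begins 54 mm behind the grasp point. The pads swing forward as they close: fully open they stand 13 mm farther back than shut.
Start: joints at [-1.188, 0.087, 0.176, 1.66, 0, 1.571], TCP at [205.433, -510.19, 231.284] pointing down, gripper open.
Joint ranges: [-3.13, 3.13], [-0.85, 1.81], [-1.15, 1.24], [-2.2, 2.28], [-1.44, 1.52], [-3.14, 3.14]. Speed limits (rad/s): [2.22, 2.22, 2.57, 3.14, 3.14, 3.14].

INTERFACE

Orientations are given as a rotation vector (axis times angle).
In Python, from bench import observe, read_camera, calibration, close_job gives the robot as it stands.
- The arm moves only by the tool servo_tool, never from a script. Its argument "commands" is a list of rows, each a list of 3 entries, a list of its own where there are three numbers: the shift along the tool's x, y, z in mm, then the turn about the tool's z in rad, then the closure in counts, from 0 (fully open) to 255 (shut). A call has 1 to 12 rows; each row shifts and turns the commanded pose from where the row before left it, along the tool's axes as they then stand; what a row does not reach is not made up. A row lasts 1/12 s, in which the tool goes at most 41.7 mm and 7.16 degrees, less where a joint would pass 70% of its speed; a pose out of reach is approached as far as the arm can. A call with a gripper value outside its range is refused whole. The fingers move at their own pace and stop on an object; "newtons" is the grip in N (left out, the last holds). Time passes only in rows, so rows that do not move let the fingers close. It gives the time, the measured TCP pose, the force, the opening and the grip force at its end, in the units of the state.
- observe(): the state, without advancing time (a new reading comes with each control period).
- read_camera(name): name is "scene" or "top" or "wrist"; returns (picture, depth): 400x640x3 uint8, red, green, blue; 400x640 float32, mm along the optical axis (not along the pixel's ray), 0 where there is no reading.
- calibration(name): a dict with "camera_matrix" (3x3 intrinsics, pixels), "extrinsics" (4x4, takes a point from camera to world coordinates). Camera axes: x right, y up, looking along -z (the intrinsics and any distortion apply to the point x, -y, -z); pixel columns grow to the right and rows downward; lengths in mm; the calibration is good to about 2 mm. A picture is of the moment at which its call begins: read the wrist's pose just before it. calibration takes no time and is no camera call; for the wrist camera it gives the pose at the moment of the call.
- close_job(): hands the job in; it is judged then, once.
The state is a dict: "clock": time; "joint_pos": joint angles; "joint_vel": joint speeds; "effort": joint torques, N m; "tool_pos": TCP position; "eef_rot": TCP orientation; "force": force on the tool from outside, world axes, zero at the start; "wrist_torque": the same for the moment, N m; "opening": opening from 0.0 (shut) to 1.0 (fully open); "finger_force": force on a finger pad.
Only numpy, scipy, OpenCV 4.12 (cv2) and the standard library are available. Lean on these libraries where they do the work, as an engineer would, in place of code of your own. Each camera call takes 0.05 s, during which the arm holds its last target. There are 200 camera calls.

TASK

Before the next cylinder head is set up, isolate the machine: on the control station with the yellow plate, pinch the two side tabs of the red knob fully in together, turn it clockwise (seen from above) from the black mark to the green mark, and let go so that the tabs spring out and latch it there. Leave the blue dial on its black mark and the piston where it stands.

Things in the scene. Friction and masses are not known exactly. Their poses are not given: they have to be found in the camera images.
- isolator_grip (a point): Red tab-lock knob: red drum 36 mm wide, 58 mm tall, white pointer bar on top, a black tab on two opposite sides. Point: on the knob's axis, 42 mm above the yellow plate, at mid-height of the tabs' pads: pinch here from above. Frame turns with the knob: z up, tabs at +y and -y (pinch along y), pointer to -x. Tab pads: flat, 20 mm wide, 28 mm tall, outer faces 64 mm apart, 40 mm fully in.
- isolator_tab0 (a joint): How far the knob's +y tab is pushed in, m: 0 out, 0.012 fully in (the -y tab is alike). Spring 3 N at first, 7 N fully in. The knob turns only while both tabs are about 4 mm in or more; otherwise a tooth under a tab catches on a fixed steel lug. Squeezed to their stops, the tabs hold the knob firmly for turning; released at a mark, they spring out and latch.
- isolator (a joint): Angle of the red knob, rad, growing clockwise seen from above: 0 = pointer at the black mark (running), 1.05 (60 degrees) = at the green mark (isolated). Latched, it has about 10 degrees of play either way at each mark; hard stops at -0.17 and 1.22. Turns easily (0.05 N m) once both tabs are in.
- isolator_base: Control station that carries the red knob: grey box with a yellow top plate, 120 x 120 x 56 mm, fixed to the bench. Origin: centre of its underside, on the knob's axis; z up; the black mark lies towards -x. Two steel lugs 14 mm tall stand on the plate 28 to 38 mm from the axis, below the pads.
- air_dial (a joint): Angle of the blue tab-lock dial (compressed air) on a grey-topped station of the same build and size on the other side of the bench, at least 0.25 m away centre to centre; same meaning as the red knob's. To be left at its black mark.
- piston_mid (a point): Bare aluminium engine piston standing loose on the bench, 76 mm in diameter and 66 mm tall; this point is at its centre, half-way up. To be left where it is.

How it is judged:
By the outcome, as a careful person would: the job done as asked, in the order asked, and still so for the second after the job is handed in, with the robot touching nothing.
It also fails if it takes over 35 s, if anything falls off the work surface, if the arm or the gripper's body presses on something with over 40 N, if the wrist force passes 120 N, or if a joint passes its speed limit or range.

## Working session

There is one attempt and no reset: what is moved stays moved. The work goes in short steps, Python scripts to look and compute and a tool call to move; the robot and the scene stay as the last step left them, time stands still between calls to the robot, and variables do not carry over. Pictures are saved under pics/ and viewed, at most 10 in all, crops included, and the job is handed in when it is done.

Besides the shell and the picture viewer there is one more tool, called after ">>>" by a JSON object that holds its "api" and its "payload". servo_tool: Moves the arm, as the interface text tells. Its arguments: {"type":"object","properties":{"commands":{"type":"array","items":{"type":"array"}},"newtons":{"type":"number"}},"required":["commands"]}

```bash
mkdir -p pics; ls; python3 - <<'E'
from bench import *
import cv2,numpy as np
s=observe();print({k:s[k] for k in("clock","tool_pos","eef_rot","opening","force")})
for n in("top","scene"):
    p,d=read_camera(n);cv2.imwrite(f"pics/{n}0.png",p[:,:,::-1]);np.savez(f"{n}0.npz",p=p,d=d,K=calibration(n)["camera_matrix"],E=calibration(n)["extrinsics"])
    print(calibration(n))
E
```

```text
pics
{'clock': 0.0, 'tool_pos': array([ 205.33724691, -510.01177859,  230.60219654]), 'eef_rot': array([-3.08303378e+00, -5.97280736e-01,  3.61598027e-04]), 'opening': 0.9981723328209641, 'force': array([ 0.0148461 ,  0.10508324, -0.3405638 ])}
{'camera_matrix': array([[391.97546553,   0.        , 314.62455963],
       [  0.        , 391.97546553, 200.91106824],
       [  0.        ,   0.        ,   1.        ]]), 'extrinsics': array([[-2.17862425e-02,  9.97451702e-01, -6.79371854e-02,
         5.51486376e+02],
       [-9.99749584e-01, -2.13881704e-02,  6.58137251e-03,
         1.72029571e+01],
       [ 5.11154912e-03,  6.80635563e-02,  9.97667893e-01,
         7.79753935e+02],
       [ 0.00000000e+00,  0.00000000e+00,  0.00000000e+00,
         1.00000000e+00]])}
{'camera_matrix': array([[427.00663526,   0.        , 320.01322134],
       [  0.        , 427.00663526, 200.31132704],
       [  0.        ,   0.        ,   1.        ]]), 'extrinsics': array([[ 6.68055115e-01, -6.49391111e-01,  3.63309164e-01,
         9.15110770e+02],
       [ 7.44111591e-01,  5.82654561e-01, -3.26820443e-01,
        -2.77023008e+02],
       [ 5.50549122e-04,  4.88676629e-01,  8.72464812e-01,
         8.33716149e+02],
       [ 0.00000000e+00,  0.00000000e+00,  0.00000000e+00,
         1.00000000e+00]])}
```

View pics/top0.png

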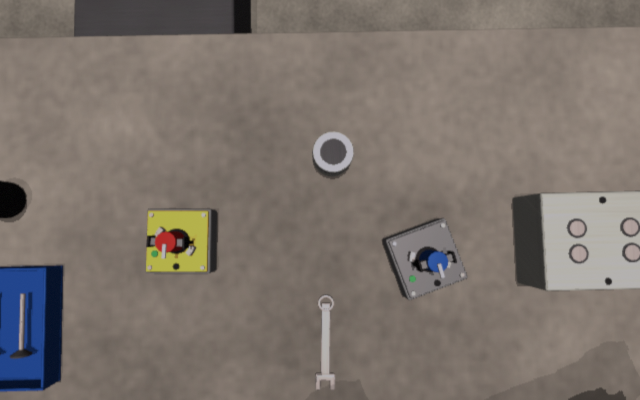

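View pics/scene0.png

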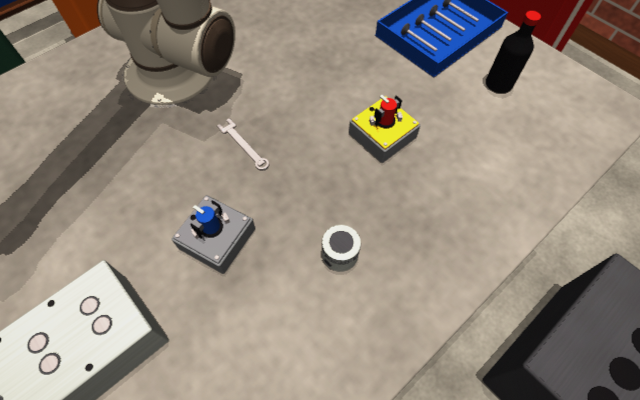

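The top view shows the yellow station at about (178,241), with its black mark at (176,267), its green mark at (155,254) and the red knob top at (165,240). The blue station is at (427,258) and the piston at (333,152). I'll measure the yellow station next.

```bash
cat > h.py <<'E'
import numpy as np,cv2
def ray(K,E,uv,z):
    uv=np.atleast_2d(uv).astype(float)
    c=np.c_[(uv[:,0]-K[0,2])/K[0,0],-(uv[:,1]-K[1,2])/K[1,1],-np.ones(len(uv))]
    w=c@E[:3,:3].T; o=E[:3,3]; return o+w*((z-o[2])/w[:,2])[:,None]
def blobs(m,mn=5):
    n,l,st,c=cv2.connectedComponentsWithStats(m.astype(np.uint8)); return [(st[i,4],c[i].round(1),l==i) for i in range(1,n) if st[i,4]>=mn]
E
python3 - <<'E'
from h import *
for n,box in(("top",(140,205,215,280)),("scene",(345,90,425,165))):
    f=np.load(n+"0.npz");p,d,K,E=f["p"],f["d"],f["K"],f["E"]
    h=cv2.cvtColor(p,cv2.COLOR_RGB2HSV).astype(int);H,S,V=h[...,0],h[...,1],h[...,2]
    R=np.zeros(H.shape,bool);x0,y0,x1,y1=box;R[y0:y1,x0:x1]=1
    Y=R&(H>22)&(H<35)&(S>120)&(V>80)
    pts=np.argwhere(Y)[:,::-1]
    r=cv2.minAreaRect(ray(K,E,pts,56)[:,:2].astype(np.float32));print(n,"plate",r)
    red=R&((H<8)|(H>172))&(S>150)&(V>140)
    for a,c,m in blobs(red,10):print(" red",a,c,ray(K,E,c,114)[0].round(1), "depth z",np.median((E[2,3]-d[m])) if n=="top" else "")
    for a,c,m in blobs(R&(S<60)&(V>170),4):
        w=ray(K,E,np.argwhere(m)[:,::-1],117);print(" white",a,c,w.mean(0).round(1),cv2.fitLine(w[:,:2].astype(np.float32),cv2.DIST_L2,0,.01,.01).ravel().round(3))
    for a,c,m in blobs(R&(H>50)&(H<85)&(S>120),4):print(" green",a,c,ray(K,E,c,56)[0].round(1))
    for a,c,m in blobs(R&(V<50),8):print(" dark",a,c,ray(K,E,c,56)[0].round(1),ray(K,E,c,98)[0].round(1))
    u=cv2.resize(p[y0:y1,x0:x1,::-1],None,fx=7,fy=7,interpolation=cv2.INTER_CUBIC);cv2.imwrite(f"pics/{n}crop.png",u)
E
```

```text
top plate ((532.7875366210938, 266.50079345703125), (112.12702941894531, 109.6146011352539), 88.71963500976562)
 red 268 [165.  240.7] [535.  266.7 114. ] depth z 118.58502060272906
 white 10 [150.3 214.3] [579.9 290.5 117. ] [  0.706  -0.708 579.924 290.513]
 white 12 [203.  214.5] [577.7 201.7 117. ] [1.00000e+00 1.90000e-02 5.77668e+02 2.01747e+02]
 white 23 [158.  231.2] [551.2 277.4 117. ] [  0.771  -0.637 551.245 277.398]
 white 41 [163. 251.] [517.9 268.9 117. ] [ 9.99000e-01 -4.40000e-02  5.17949e+02  2.68897e+02]
 white 21 [188.3 251.2] [516.6 226.5 117. ] [  0.626  -0.78  516.649 226.456]
 white 8 [148.9 267.1] [491.6 292.3 117. ] [  0.704   0.71  491.626 292.3  ]
 white 9 [201.7 267.4] [489.1 204.2 117. ] [  0.577   0.816 489.132 204.19 ]
 green 22 [154.  253.5] [510.6 308.4  56. ]
 dark 220 [212.6 241.8] [529.6 201.3  56. ] [530.9 190.6  98. ]
 dark 161 [182.7 240.7] [532.8 256.   56. ] [533.9 242.2  98. ]
 dark 32 [149.1 240.2] [535.1 317.5  56. ] [536.  300.1  98. ]
 dark 16 [175.5 266. ] [487.1 269.1  56. ] [490.8 254.5  98. ]
scene plate ((534.177734375, 268.986755371
[... 1339 characters left out ...]
01 -4.08000e-01  6.01203e+02  1.26814e+02]
 white 4 [352.5 152.2] [577.  116.7 117. ] [ 5.70000e-01 -8.21000e-01  5.77036e+02  1.16674e+02]
 white 12 [347.7 156.1] [577.3 102.7 117. ] [ 4.00000e-03 -1.00000e+00  5.77333e+02  1.02663e+02]
 white 12 [396.1 157.8] [646.2 173.2 117. ] [  0.712   0.702 646.208 173.25 ]
 white 9 [405.6 161.6] [665.5 180.7 117. ] [ 1.33000e-01 -9.91000e-01  6.65456e+02  1.80682e+02]
 white 11 [422.1 162.7] [689.7 203.5 117. ] [ 9.82000e-01 -1.88000e-01  6.89747e+02  2.03474e+02]
 dark 39 [397.8 103.2] [517.4 330.7  56. ] [538.9 297.9  98. ]
 dark 126 [381.  119.3] [525.  265.2  56. ] [546.1 236.   98. ]
 dark 27 [375.5 152.6] [583.2 187.6  56. ] [601.1 162.6  98. ]
```

View pics/topcrop.png

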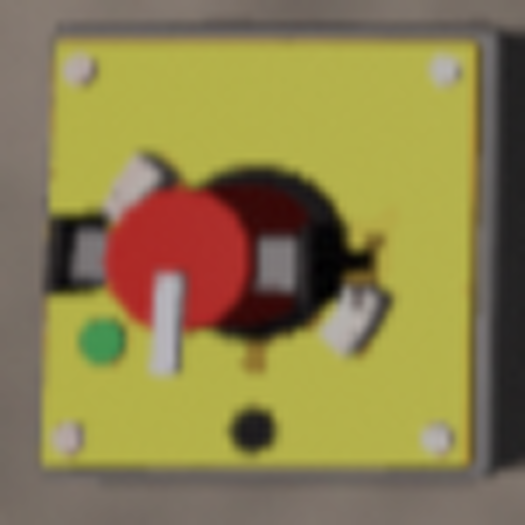

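>>> {"api": "servo_tool", "payload": {"commands": [[[0,0,0],-0.12,0],[[0,0,0],-0.12,0],[[0,0,0],-0.12,0],[[0,0,0],-0.12,0],[[0,0,0],-0.12,0],[[0,0,0],-0.12,0],[[0,0,0],-0.12,0],[[0,0,0],-0.12,0],[[0,0,0],-0.12,0],[[0,0,0],-0.12,0],[[0,0,0],-0.12,0],[[0,0,0],-0.12,0]], "newtons": 40}}

```text
clock: 1.1
tool_pos: [205.4, -510.1, 230.8]
eef_rot: [-1.917, -2.488, -0.001]
force: [-0.5, -0.1, -0.3]
opening: 1.0
finger_force: 0.0
```

>>> {"api": "servo_tool", "payload": {"commands": [[[0,0,0],-0.12,0],[[0,0,0],-0.12,0],[[0,0,0],-0.12,0],[[0,0,0],-0.12,0],[[0,0,0],-0.12,0],[[0,0,0],-0.12,0],[[0,0,0],-0.12,0],[[0,0,0],-0.12,0],[[0,0,0],-0.12,0],[[0,0,0],-0.12,0],[[0,0,0],-0.08,0],[[0,0,0],0,0]]}}

```text
clock: 2.1
tool_pos: [205.4, -510.0, 230.9]
eef_rot: [-0.055, -3.141, -0.001]
force: [0.2, -0.0, -0.4]
opening: 1.0
finger_force: 0.0
```

>>> {"api": "servo_tool", "payload": {"commands": [[[-13.7,35.8,0],0,0],[[-13.7,35.8,0],0,0],[[-13.7,35.8,0],0,0],[[-13.7,35.8,0],0,0],[[-13.7,35.8,0],0,0],[[-13.7,35.8,0],0,0],[[-13.7,35.8,0],0,0],[[-13.7,35.8,0],0,0],[[-13.7,35.8,0],0,0],[[-13.7,35.8,0],0,0],[[-13.7,35.8,0],0,0]]}}

```text
clock: 3.02
tool_pos: [371.5, -120.7, 231.4]
eef_rot: [0.067, 3.14, -0.0]
force: [2.4, -0.6, 0.8]
opening: 1.005
finger_force: 0.0
```

>>> {"api": "servo_tool", "payload": {"commands": [[[-13.7,35.8,0],0,0],[[-13.7,35.8,0],0,0],[[-13.7,35.8,0],0,0],[[-13.7,35.8,0],0,0],[[-13.7,35.8,0],0,0],[[-13.7,35.8,0],0,0],[[-13.7,35.8,0],0,0],[[-13.7,35.8,0],0,0],[[-13.7,35.8,0],0,0],[[-13.7,35.8,0],0,0],[[-13.7,35.8,0],0,0],[[0,0,0],0,0]]}}

```text
clock: 4.02
tool_pos: [538.4, 270.2, 227.9]
eef_rot: [-0.061, -3.138, 0.001]
force: [1.5, -0.2, -0.8]
opening: 1.004
finger_force: 0.0
```

```bash
python3 - <<'E'
from bench import *
from h import *
observe();c=calibration("wrist");p,d=read_camera("wrist");K,E=c["camera_matrix"],c["extrinsics"]
s=observe();print(s["clock"],s["tool_pos"],s["joint_pos"],E.round(3))
cv2.imwrite("pics/w1.png",p[:,:,::-1]);np.savez("w1.npz",p=p,d=d,K=K,E=E)
E
```

```text
4.0667 [537.45968091 267.8034193  228.68362607] [4.62159395e-01 2.14292101e-01 3.13856425e-01 1.67384209e+00
 2.28184673e-04 5.00832847e-01] [[ 4.00000e-02 -9.45000e-01 -3.26000e-01  4.54726e+02]
 [ 9.99000e-01  3.70000e-02  1.40000e-02  2.73508e+02]
 [-1.00000e-03 -3.26000e-01  9.45000e-01  3.70419e+02]
 [ 0.00000e+00  0.00000e+00  0.00000e+00  1.00000e+00]]
```

View pics/w1.png

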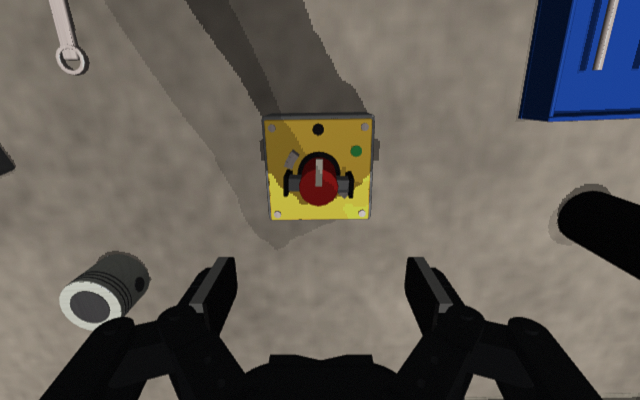

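The wrist view shows the knob centred between the fingers: its top is at about (319,185), the tabs are at (288,183) and (350,184), and the pointer leads up to the black mark at (318,129). I'll measure it from this view.

```bash
python3 - <<'E'
from bench import *
from h import *
f=np.load("w1.npz");p,K,E=f["p"],f["K"],f["E"]
h=cv2.cvtColor(p,cv2.COLOR_RGB2HSV).astype(int);H,S,V=h[...,0],h[...,1],h[...,2]
R=np.zeros(H.shape,bool);R[105:235,250:390]=1
pts=np.argwhere(R&(H>18)&(H<35)&(S>110)&(V>60))[:,::-1]
print(cv2.minAreaRect(ray(K,E,pts,56)[:,:2].astype(np.float32)))
print("black",ray(K,E,[318,129],56),"tabs top",ray(K,E,[[287.5,175],[350.5,175]],112))
for a,c,m in blobs(R&((H<8)|(H>172))&(S>150)&(V>120),20):print("red",a,c,ray(K,E,c,114))
for a,c,m in blobs(R&(S<60)&(V>150),10):
    w=ray(K,E,np.argwhere(m)[:,::-1],117);print("white",a,c,w.mean(0),cv2.fitLine(w[:,:2].astype(np.float32),2,0,.01,.01).ravel())
for a,c,m in blobs(R&(V<45),15):
    i=np.argwhere(m);print("dark",a,c,"rows",i.min(0),i.max(0),ray(K,E,c,98))
E
```

```text
((533.9176025390625, 267.9677429199219), (111.30939483642578, 111.62521362304688), 88.60299682617188)
black [[488.48497703 269.28346566  56.        ]] tabs top [[521.7121519  241.05922141 112.        ]
 [523.92944747 297.37911951 112.        ]]
red 70 [328.  177.2] [[524.62654799 277.17513296 114.        ]]
white 32 [361.6 213.5] [559.43009233 306.86470908 117.        ] [ 8.8281983e-01 -4.6971181e-01  5.5943011e+02  3.0686472e+02]
white 30 [276.9 214.4] [557.24018296 229.16712111 117.        ] [2.3769993e-01 9.7133863e-01 5.5724017e+02 2.2916711e+02]
dark 217 [315.2 113.6] rows [112 267] [115 367] [[470.57336896 267.94383399  98.        ]]
dark 90 [317.8 128.9] rows [124 313] [134 323] [[483.88062363 269.67237075  98.        ]]
dark 698 [318.3 171.7] rows [152 284] [197 353] [[523.28871838 268.46456228  98.        ]]
```

>>> {"api": "servo_tool", "payload": {"commands": [[[0,1.5,15],0,0],[[0,0,20],0,0],[[0,0,20],0,0],[[0,0,20],0,0],[[0,0,15],0,0],[[0,0,0],0,0],[[0,0,0],0,0],[[0,0,0],0,0]]}}

```text
clock: 4.73
tool_pos: [537.5, 266.3, 142.8]
eef_rot: [0.063, 3.14, 0.001]
force: [-0.1, -0.5, 0.9]
opening: 1.002
finger_force: 0.0
```

>>> {"api": "servo_tool", "payload": {"commands": [[[3.5,1.8,0],0,0],[[0,0,15],0,0],[[0,0,15],0,0],[[0,0,15],0,0],[[0,0,12],0,0],[[0,0,9],0,0],[[0,0,0],0,0],[[0,0,0],0,0],[[0,0,0],0,0]]}}

```text
clock: 5.48
tool_pos: [534.2, 268.8, 76.3]
eef_rot: [0.061, 3.14, 0.001]
force: [-0.0, -0.5, 0.0]
opening: 0.996
finger_force: 0.0
```

>>> {"api": "servo_tool", "payload": {"commands": [[[0,0,0],0,60],[[0,0,0],0,100],[[0,0,0],0,140],[[0,0,0],0,180],[[0,0,0],0,220],[[0,0,0],0,220],[[0,0,0],0,220],[[0,0,0],0,220],[[0,0,0],0,220],[[0,0,0],0,220]], "newtons": 40}}

```text
clock: 6.32
tool_pos: [534.5, 268.3, 77.7]
eef_rot: [0.062, 3.138, 0.001]
force: [-3.7, -4.1, 14.8]
opening: 0.437
finger_force: 40.8
```

>>> {"api": "servo_tool", "payload": {"commands": [[[0,0,0],0.09,220],[[0,0,0],0.09,220],[[0,0,0],0.09,220],[[0,0,0],0.09,220],[[0,0,0],0.09,220],[[0,0,0],0.09,220],[[0,0,0],0.09,220],[[0,0,0],0.09,220],[[0,0,0],0.09,220],[[0,0,0],0.09,220],[[0,0,0],0.09,220],[[0,0,0],0.04,220]]}}

```text
clock: 7.32
tool_pos: [534.1, 267.7, 77.7]
eef_rot: [1.607, 2.697, 0.0]
force: [-5.6, -7.4, 15.5]
opening: 0.439
finger_force: 41.4
```

>>> {"api": "servo_tool", "payload": {"commands": [[[0,0,0],0,220],[[0,0,0],0,220],[[0,0,0],0,220],[[0,0,0],0,220]]}}

```text
clock: 7.65
tool_pos: [534.0, 267.7, 77.7]
eef_rot: [1.6, 2.701, 0.0]
force: [-5.8, -8.0, 15.9]
opening: 0.44
finger_force: 41.4
```

>>> {"api": "servo_tool", "payload": {"commands": [[[0,0,0],0,180],[[0,0,0],0,120],[[0,0,0],0,60],[[0,0,0],0,0],[[0,0,0],0,0],[[0,0,0],0,0],[[0,0,0],0,0],[[0,0,0],0,0],[[0,0,0],0,0],[[0,0,0],0,0]]}}

```text
clock: 8.48
tool_pos: [533.8, 268.7, 75.4]
eef_rot: [1.6, 2.704, 0.0]
force: [-0.4, -0.4, 0.8]
opening: 0.996
finger_force: 0.0
```

>>> {"api": "servo_tool", "payload": {"commands": [[[0,0,-10],0,0],[[0,0,-20],0,0],[[0,0,-30],0,0],[[0,0,-30],0,0],[[0,0,-30],0,0],[[0,0,-30],0,0],[[-35,-19,0],0,0],[[-35,-19,0],0,0],[[-35,-19,0],0,0],[[-35,-19,0],0,0],[[-35,-19,0],0,0],[[0,0,0],0,0]]}}

```text
clock: 9.48
tool_pos: [534.5, 63.9, 226.6]
eef_rot: [1.606, 2.698, -0.001]
force: [-0.7, 0.2, -0.8]
opening: 1.0
finger_force: 0.0
```

```bash
python3 - <<'E'
from bench import *
from h import *
print(observe()["tool_pos"])
f=np.load("top0.npz");K,E=f["K"],f["E"];p,d=read_camera("top")
h=cv2.cvtColor(p,cv2.COLOR_RGB2HSV).astype(int);H,S,V=h[...,0],h[...,1],h[...,2]
R=np.zeros(H.shape,bool);R[205:280,140:215]=1
for a,c,m in blobs(R&(S<60)&(V>150),4):
    w=ray(K,E,np.argwhere(m)[:,::-1],117);print("white",a,c,w.mean(0).round(1),cv2.fitLine(w[:,:2].astype(np.float32),2,0,.01,.01).ravel().round(3))
a=cv2.resize(p[205:280,140:215,::-1],(375,375));s,_=read_camera("scene")
b=cv2.resize(s[75:165,340:430,::-1],(375,375));cv2.imwrite("pics/after.png",np.hstack([a,b]));cv2.imwrite("pics/top1.png",p[:,:,::-1])
E
```

```text
[534.50977057  63.9273577  226.64710086]
white 5523 [176.3 242.3] [532.  246.6 117. ] [  0.805   0.593 532.028 246.577]
```

View pics/after.png

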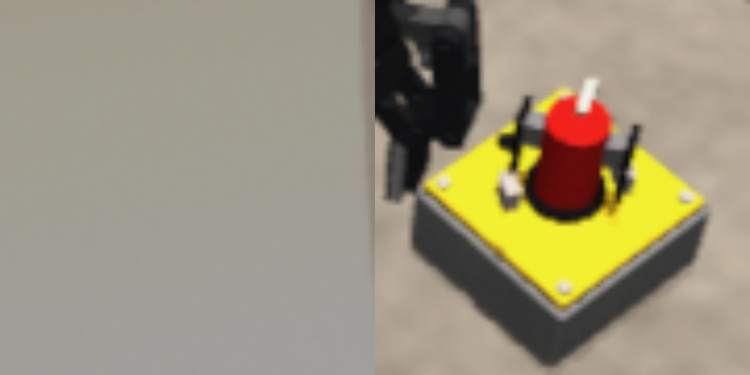

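View pics/top1.png

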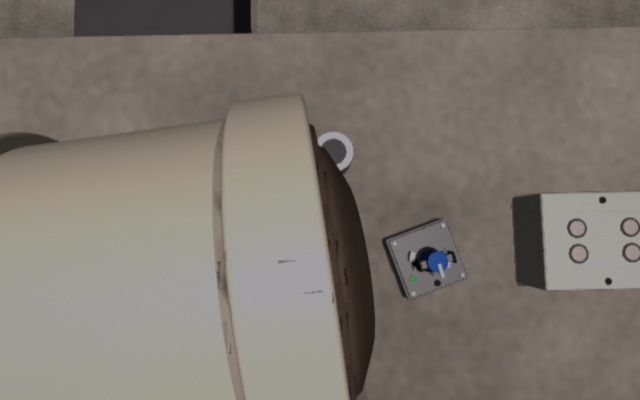

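The arm blocks the top view of the station. The scene crop shows the knob turned and both tabs sprung out; the piston and blue dial haven't moved. I'll clear the arm and measure the angle.

>>> {"api": "servo_tool", "payload": {"commands": [[[-25,-14,0],0,0],[[-32,-18,0],0,0],[[-32,-18,0],0,0],[[-32,-18,0],0,0],[[-32,-18,0],0,0],[[-32,-18,0],0,0],[[-32,-18,0],0,0],[[-32,-18,0],0,0],[[-32,-18,0],0,0],[[-32,-18,0],0,0],[[-25,-14,0],0,0],[[0,0,0],0,0]]}}

```text
clock: 10.58
tool_pos: [531.1, -321.6, 224.4]
eef_rot: [-1.603, -2.701, 0.001]
force: [0.4, 0.7, 0.1]
opening: 0.997
finger_force: 0.0
```

```bash
python3 - <<'E'
from bench import *
from h import *
s=observe();print(s["clock"],s["tool_pos"])
f=np.load("top0.npz");K,E=f["K"],f["E"];p,d=read_camera("top")
h=cv2.cvtColor(p,cv2.COLOR_RGB2HSV).astype(int);H,S,V=h[...,0],h[...,1],h[...,2]
R=np.zeros(H.shape,bool);R[205:280,140:215]=1
for a,c,m in blobs(R&(S<60)&(V>150),4):
    w=ray(K,E,np.argwhere(m)[:,::-1],117);print("white",a,c,w.mean(0).round(1),cv2.fitLine(w[:,:2].astype(np.float32),2,0,.01,.01).ravel().round(3))
cv2.imwrite("pics/after2.png",np.hstack([cv2.resize(p[205:280,140:215,::-1],(400,400)),cv2.resize(p[100:300,300:500,::-1],(400,400))]))
E
```

```text
10.5833 [ 531.09462586 -321.55016105  224.38166659]
white 12 [150.5 214.5] [579.6 290.2 117. ] [  0.74    0.672 579.579 290.174]
white 12 [203.  214.5] [577.7 201.7 117. ] [1.00000e+00 1.90000e-02 5.77668e+02 2.01747e+02]
white 11 [156.3 233.3] [547.8 280.3 117. ] [ 9.33000e-01 -3.59000e-01  5.47788e+02  2.80278e+02]
white 50 [155.7 246.4] [525.8 281.1 117. ] [ 4.78000e-01 -8.79000e-01  5.25781e+02  2.81144e+02]
white 38 [189.4 249.8] [518.9 224.6 117. ] [ 9.15000e-01 -4.03000e-01  5.18902e+02  2.24634e+02]
white 9 [149. 267.] [491.8 292.1 117. ] [  0.637   0.771 491.829 292.093]
white 11 [201.8 267.2] [489.6 203.9 117. ] [  0.669   0.743 489.562 203.935]
```

View pics/after2.png

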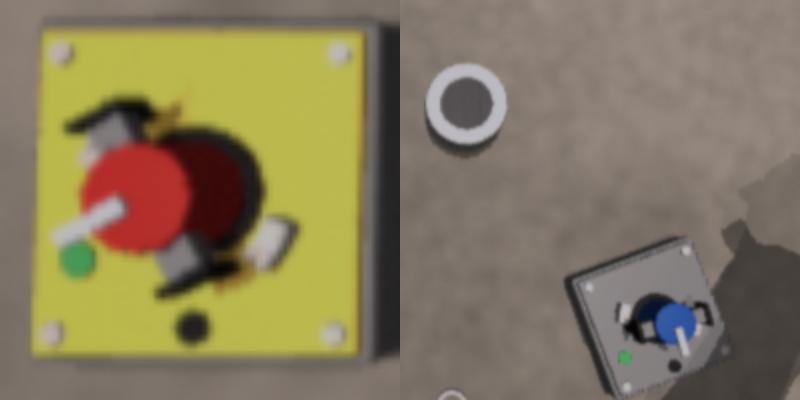

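The pointer measures about 60° from the black mark and points towards the green mark. Both tabs are out, and the piston and blue dial are unmoved.

```bash
python3 -c "
from bench import *
print(close_job())"
```

```text
the job is handed in; nothing more can be done
None
```

The red isolator is at the green mark, about 60° from the black mark by camera, with both tabs sprung out; the blue dial and piston look unmoved, and I handed the job in at about 10.6 s.

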